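Turn on the air of a date coder with the T-handled hex key

ROBOT

A 6-joint arm with a two-finger parallel gripper is mounted at the origin on the work surface. World frame = base frame: x ahead of the robot, y to its left, z up, the work surface at z = 0. Lengths are in m, angles in rad, forces in N, time in s.
With the tool pointing down it reaches from about 0.375 to 0.9 m from the base axis. Payload 3.1 kg.
Tool frame: the origin (TCP) lies at the centre of the arm's flange, where the gripper is bolted on; the fingertips stand 173 mm ahead of it and the grasp point (between the pads) lies 155 mm ahead of it; z points along the fingers, y is the line along which they close (so a half turn about z gives the same grasp; the last joint's range is limited). The gripper opens to 85 mm and grips with 20 to 120 N. Pads are 22 mm wide; open, the fingers measure 114 mm over their backs; the gripper's body (76 mm by 85 mm) begins 54 mm behind the grasp point. The pads swing forward as they close: fully open they stand 13 mm farther back than shut.
Start: joints at [0.998, 0.527, 1.433, -0, 1.181, -0.178], TCP at [0.24, 0.577, 0.405] pointing down, gripper open.
Joint ranges: [-3.08, 3.08], [-0.75, 2.2], [0.22, 2.44], [-1.43, 4.57], [0, 2.65], [-2.85, 2.85]. Speed limits (rad/s): [2.79, 2.79, 3.14, 3.14, 3.14, 3.14].

INTERFACE

Orientations are given as a unit quaternion [x, y, z, w].
In Python, from station import * gives the robot as it stands.
- The arm moves only by the shell command python3 -m jog 'ROWS' [OPENING] [FORCE]. ROWS is a JSON object of lists of equal length, an entry for each row: "linear": the shift along the world's x, y, z in mm, a list of three; "turn": the turn about the world's z in units of 5 degrees (1.0 is 5 degrees). A call has 1 to 12 rows; each row shifts and turns the commanded pose from where the row before left it; what a row does not reach is not made up. A row lasts 1/8 s, in which the tool goes at most 62.5 mm and 10.7 degrees, less where a joint would pass 70% of its speed; a pose out of reach is approached as far as the arm can. A call is refused whole if a number of a shift passes 62.5 or a number of a turn 1, either way. A call with a gripper value outside its range is refused whole. OPENING is the opening, from 0 (shut) to 1 (fully open), set as the call begins (- or left out, the last holds). The fingers move at their own pace and stop on an object; FORCE is the grip in N (left out, the last holds). Time passes only in rows, so rows that do not move let the fingers close. It gives the time, the measured TCP pose, the force, the opening and the grip force at its end, in the units of the state.
- sense(): the state, without advancing time (a new reading comes with each control period).
- snapshot(name): name is "side" or "top" or "wrist"; returns the picture (384x512x3 uint8, red, green, blue); there is no depth.
- get_calibration(name): a dict with "fx", "fy", "cx", "cy" (pixels), "world_to_cam" (4x4, takes a point from world to camera coordinates). Camera axes: x right, y down, z forward; pixel columns grow to the right and rows downward; lengths in m; the calibration is good to about 2 mm. A picture is of the moment at which its call begins: read the wrist's pose just before it. get_calibration takes no time and is no camera call; for the wrist camera it gives the pose at the moment of the call.
- sign_off(): hands the job in; it is judged then, once.
The state is a dict: "t": time; "q": joint angles; "qd": joint speeds; "tau": joint torques, N m; "tcp_pos": TCP position; "tool_rot": TCP orientation; "force": force on the tool from outside, world axes, zero at the start; "ft_torque": the same for the moment, N m; "finger_gap": opening from 0.0 (shut) to 1.0 (fully open); "gripper_force": force on a finger pad.
Only numpy, scipy, OpenCV 4.12 (cv2) and the standard library are available. Lean on these libraries where they do the work, as an engineer would, in place of code of your own. Each camera call takes 0.05 s, during which the arm holds its last target. There are 200 camera calls.

TASK

Turn on the air for the date coder: lift the hinged cover of its air box right over until it rests on its stops, then fit the orange T-handled hex key fully home in the hex recess of the red valve knob and with it turn the knob anticlockwise as far as it goes. Leave the cover open and the key standing in the knob, so that the air can be shut off at once, and let go of it. Do not shift the other loose things on the bench.

Things in the scene. Friction and masses are not known exactly. Their poses are not given: they have to be found in the camera images.
- air_box: open grey steel box fixed to the bench, 200 (x) x 160 (y) x 75 mm high, 4 mm walls, with a brass air valve, gauge and filter inside; origin at the centre of its underside, z up. Its cover hinges on the rim at its -y side. Two steel stop tabs stand above that rim. The valve knob stands upright at the middle of the box; everything else in the box is lower than the knob
- cover (a joint): angle of the cover, rad: 0 shut (lying on the rim), 1.9 open, resting on its stops about 19 degrees past upright. The cover is a blue steel frame with a clear window, 200 x 164 mm, 8 mm thick, 0.35 kg, on a free hinge: it falls shut if let go below about 1.4 rad and falls open onto its stops if let go above about 1.6 rad
- cover_handle (a point): middle of the round black bar of the cover's bow handle: bar 11 mm thick, 90 mm between leg centres, parallel to the hinge line; it stands 35 mm (bar centre) off the cover's outer face, 150 mm from the hinge line, 14 mm in from the cover's free edge. The point turns with the cover; x runs along the bar and the hinge line; when shut, z is up
- cover_hinge (a point): middle of the hinge line of the cover, at the box rim, 75 mm above the bench; x runs along the hinge line. The cover opens by a positive turn about this x (the free edge at +y goes up and over towards -y of the box)
- recess (a point): centre of the mouth of the hex recess in the red valve knob's top, 64 mm above the bench, 11 mm below the box rim. Knob 48 mm across, 30 mm high, captive, axis upright (z up). Recess: regular hexagon 18.2 mm across flats, 25 mm deep, top 4 mm flared to 23 mm, flat bottom; flats face the point's x axis and every 60 degrees from it; it turns with the knob. A white mark on the knob lies along +x
- recess_floor (a point): centre of the flat bottom of the hex recess, 39 mm above the bench; same axes as recess
- valve_knob (a joint): turn of the valve knob, rad: 0 air shut, 1.4 (80 degrees, its end stop) fully on; grows anticlockwise seen from above. It stays where it is left and needs about 0.06 N m
- t_key: loose T-handled hex key, 150 mm long, 0.25 kg, upright in the tool block; origin at the lower end of its tip, z up the shank, x along the crossbar. Bit: hexagon 17 mm across flats, 30 mm long, last 6 mm tapered to 10 mm; flats face the key's x axis and every 60 degrees from it; 8 degrees of play either way in the recess. Shank 12 mm round. Crossbar: orange, black ends, 100 (x) x 22 x 22 mm
- key_handle (a point): centre of the key's crossbar, 139 mm above the tip (the bar spans 128 to 150 mm), same axes as the key
- key_tip (a point): centre of the lower end of the key's bit; same as the key's origin
- tool_block: aluminium block fixed to the bench, 60 (x) x 190 (y) x 50 mm high, with two round holes 22 mm wide and 40 mm deep, at y = +55 and -55 mm; the key stands in one of them, its tip on the hole's bottom 10 mm above the bench, the nut spinner in the other (either way round). Origin at the centre of its underside
- nut_spinner: loose hand tool standing upright in the other hole: steel socket 20 mm across below, round green handle 31 mm across above, 115 mm long (its top 125 mm above the bench). Not needed; origin at its lower end. Leave it where it is
- lid_gold: loose jar lid lying flat, gold, 86 mm across, 14 mm high; origin at the centre of its underside. Leave it where it is
- lid_beige: loose jar lid lying flat, beige, 90 mm across, 14 mm high; origin at the centre of its underside. Leave it where it is
- lid_white: loose jar lid lying flat, white with a red spot, 76 mm across, 14 mm high; origin at the centre of its underside. Leave it where it is
- lid_olive: loose jar lid lying flat, olive, 76 mm across, 14 mm high; origin at the centre of its underside. Leave it where it is
- type_holder: loose aluminium block with black rubber type on top, 30 x 70 x 25 mm; origin at the centre of its underside. Leave it where it is
- jar: loose amber glass jar with a gold lid, 72 mm across, 100 mm high; origin at the centre of its underside. Leave it where it is
- ink_bottle: loose white plastic bottle with a red cap, 56 mm across, 120 mm high; origin at the centre of its underside. Leave it where it is
Things that resemble listed ones, but are neither listed nor needed, are in the scene too. Leave any white look-alike of the t_key alone.

How it is judged:
On the way, in this order (a step that is already met when the one before it is completed fails the run):
1. the cover is open on its stops (value of joint cover above 1.8 rad), for 0.2 s.
2. the key's bit is fully home in the recess of the knob, which is not yet turned (z of key_tip in the frame of recess_floor between -0.003 and 0.005 m and horizontal distance between key_tip and recess_floor below 0.004 m and angle between t_key's own z axis and vertical below 0.15 rad and value of joint cover above 1.8 rad and value of joint valve_knob below 0.6 rad), for 0.2 s.
3. the knob is turned on with the key home in it (z of key_tip in the frame of recess_floor between -0.003 and 0.005 m and horizontal distance between key_tip and recess_floor below 0.004 m and angle between t_key's own z axis and vertical below 0.15 rad and value of joint valve_knob above 1.25 rad), for 0.2 s.
At the end, for the whole second after the job is handed in: The cover rests open on its stops (above 1.8 rad), the valve knob is turned on (above 1.25 of 1.4 rad), and the key stands released and still in the knob, its tip within 5 mm of the recess floor, within 4 mm of its axis, tilted less than 0.15 rad (all of step 3 and value of joint cover above 1.8 rad and linear speed of t_key below 0.02 m/s and angular speed of t_key below 0.2 rad/s and contact force between the fingers and t_key below 0.2 N); the robot touches nothing.
It fails at once if another loose thing on the bench is shifted by more than 40 mm (distance of any of lid_gold, lid_beige, lid_white, lid_olive, type_holder, jar, ink_bottle, nut_spinner from where it was at the start of the episode above 0.04 m).
It also fails if it takes over 64 s, if anything falls off the work surface, if the arm or the gripper's body presses on something with over 40 N, if the wrist force passes 120 N, or if a joint passes its speed limit or range.

## Working session

There is one attempt and no reset: what is moved stays moved. The work goes in short steps, Python scripts to look and compute and a shell command to move; the robot and the scene stay as the last step left them, time stands still between calls to the robot, and variables do not carry over. Pictures are saved under pics/ and viewed, at most 13 in all, crops included, and the job is handed in when it is done.

```bash
mkdir -p pics; ls
cat > h.py <<'E'
from station import *
import numpy as np, cv2
def ray(n,u,v,c=None):
    c=c or get_calibration(n); M=np.array(c["world_to_cam"]); R=M[:3,:3]; o=-R.T@M[:3,3]
    return o, R.T@np.array([(u-c["cx"])/c["fx"],(v-c["cy"])/c["fy"],1.])
def onz(n,u,v,z,c=None):
    o,d=ray(n,u,v,c); return o+d*(z-o[2])/d[2]
def px(n,p,c=None):
    c=c or get_calibration(n); M=np.array(c["world_to_cam"]); q=M[:3,:3]@np.array(p)+M[:3,3]
    return c["fx"]*q[0]/q[2]+c["cx"], c["fy"]*q[1]/q[2]+c["cy"]
def tri(a,b):
    (o1,d1),(o2,d2)=a,b
    s=np.linalg.lstsq(np.c_[d1,-d2],o2-o1,rcond=None)[0]; p=o1+d1*s[0];q=o2+d2*s[1]
    return (p+q)/2, np.linalg.norm(p-q)
def save(im,f): cv2.imwrite(f,cv2.cvtColor(im,cv2.COLOR_RGB2BGR))
E
python3 - <<'E'
from h import *
for n in("top","side"):
    im=snapshot(n); np.save(n+".npy",im); save(im,f"pics/{n}1.png")
    o,d=ray(n,256,192); print(n,o.round(3),d.round(3),get_calibration(n)["fx"])
s=sense(); print(s["tcp_pos"],s["tool_rot"],s["t"])
E
```

```text
pics
top [0.4   0.021 1.355] [ 0.108  0.007 -0.994] 389.6359974943743
side [0.513 0.837 0.775] [ 0.013 -0.77  -0.637] 385.38746289265333
[0.24018535 0.57666633 0.40383141] [ 1.96127188e-01  9.80577965e-01 -9.16862523e-04 -3.74734715e-04] 0.1
```

View pics/top1.png

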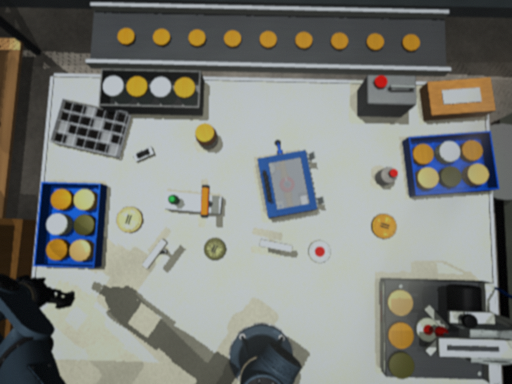

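View pics/side1.png

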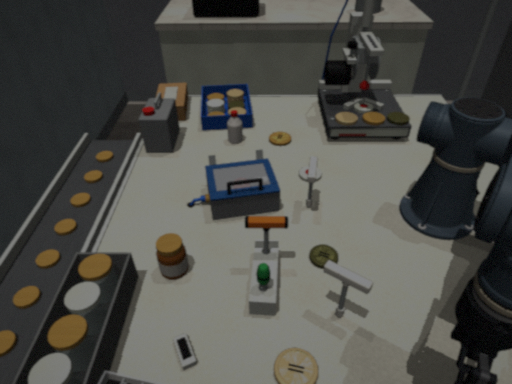

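The top view shows the blue cover at about (288,185), with its handle bar at the left (267,185) and its hinge and tabs at the right. The key's orange bar is at (206,201) and the green spinner at (173,199). The white look-alikes are at (277,245) and (157,252). The side view agrees: orange bar at (267,222), cover handle at (245,184).

Run:
```python
from h import *
im=np.load("top.npy"); hsv=cv2.cvtColor(im,cv2.COLOR_RGB2HSV)
def comp(m,roi):
    x0,y0,x1,y1=roi; k=np.zeros_like(m); k[y0:y1,x0:x1]=m[y0:y1,x0:x1]
    cs=cv2.findContours(k,cv2.RETR_EXTERNAL,cv2.CHAIN_APPROX_NONE)[0]
    return max(cs,key=cv2.contourArea)
blue=cv2.inRange(hsv,(100,120,50),(125,255,255)); 
c=comp(blue,(245,140,330,230)); r=cv2.minAreaRect(c); print(r)
P=np.array([onz("top",*p,0.083) for p in cv2.boxPoints(r)]); print(P.round(3), P.mean(0).round(3))
print([np.linalg.norm(P[i]-P[i-1]).round(3) for i in range(4)])
for i in range(4):
    e=P[i]-P[i-1]; print(np.degrees(np.arctan2(e[1],e[0])).round(1))
org=cv2.inRange(hsv,(5,150,100),(20,255,255))
c=comp(org,(195,180,216,222)); r=cv2.minAreaRect(c);print(r)
P=np.array([onz("top",*p,0.16) for p in cv2.boxPoints(r)]); print(P.round(3),P.mean(0).round(3))
im=np.load("side.npy"); hsv=cv2.cvtColor(im,cv2.COLOR_RGB2HSV)
org=cv2.inRange(hsv,(5,150,100),(20,255,255)); c2=comp(org,(235,205,300,240)); r2=cv2.minAreaRect(c2); print(r2)
print(tri(ray("top",*r[0]),ray("side",*r2[0])))
c=comp(cv2.inRange(hsv,(0,0,0),(180,255,45)),(222,172,268,200)); r3=cv2.minAreaRect(c); print("handle side",r3)
print(onz("side",*r3[0],0.118))
```

```text
((285.79705810546875, 177.3268585205078), (72.67201232910156, 48.65505599975586), 79.5625228881836)
[[ 0.693  0.035  0.083]
 [ 0.727 -0.123  0.083]
 [ 0.49  -0.169  0.083]
 [ 0.457 -0.014  0.083]] [ 0.592 -0.068  0.083]
[np.float64(0.241), np.float64(0.163), np.float64(0.242), np.float64(0.159)]
11.8
-77.9
-169.1
101.9
((204.8402099609375, 200.51547241210938), (6.629518508911133, 27.199188232421875), 2.602562189102173)
[[0.459 0.196 0.16 ]
 [0.543 0.195 0.16 ]
 [0.542 0.175 0.16 ]
 [0.458 0.175 0.16 ]] [0.5   0.185 0.16 ]
((266.5, 219.5), (5.0, 35.0), 90.0)
(array([0.5001365 , 0.18628154, 0.15291581]), np.float64(0.0012371131977441461))
handle side ((244.5, 196.0), (6.0, 45.0), 90.0)
[0.55583958 0.06020552 0.118     ]
```

```bash
python3 -m jog '{"linear":[[11,-20,3],[11,-20,3],[11,-20,3],[11,-20,3],[11,-20,3],[11,-20,3],[11,-20,3],[11,-20,3],[11,-20,3],[11,-20,3],[11,-20,3],[11,-20,3]],"turn":[-1,-1,-1,-1,-1,-1,-1,-1,-1,-1,-1,-1]}' 
python3 -m jog '{"linear":[[11,-20,2],[11,-20,2],[11,-20,2],[11,-20,2],[11,-20,2],[11,-20,2],[11,-20,2],[11,-20,2],[11,-20,2],[11,-20,2],[11,-20,2],[11,-20,2]],"turn":[-1,-1,-1,-1,-1,-1,-1,-1,-1,-1,-1,-1]}' 
python3 -m jog '{"linear":[[11,-20,0],[11,-20,0],[11,-20,0],[11,-20,0],[11,-20,0],[0,0,0],[0,0,0]],"turn":[-1,-1,-1,-1,-1,0,0]}'
python3 - <<'E'
from h import *
c=get_calibration("wrist"); im=snapshot("wrist"); np.save("w1.npy",im); import pickle; pickle.dump(c,open("w1.pkl","wb")); save(im,"pics/w1.png")
print(sense()["tcp_pos"],sense()["q"]); print(ray("wrist",256,192,c))
E
```

```text
t: 1.6
tcp_pos: [0.3725, 0.3361, 0.4404]
tool_rot: [0.661, 0.75, -0.0, -0.0]
force: [0.2, 0.1, -0.7]
finger_gap: 0.998
gripper_force: 0.0
t: 3.1
tcp_pos: [0.5045, 0.0962, 0.4644]
tool_rot: [0.948, 0.319, -0.0, -0.0]
force: [0.1, -0.6, -1.1]
finger_gap: 1.001
gripper_force: 0.0
t: 3.98
tcp_pos: [0.5589, -0.0026, 0.4643]
tool_rot: [0.994, 0.108, -0.001, -0.0]
force: [0.4, -0.3, -0.5]
finger_gap: 1.004
gripper_force: 0.0
[ 0.55879796 -0.00239589  0.46443678] [-2.04342084e-01  3.72084408e-01  1.52678369e+00  4.01692745e-04
  1.24400321e+00  1.14891312e+00]
(array([0.62445412, 0.01187543, 0.43280919]), array([-0.27241752, -0.06572867, -0.96008705]))
```

View pics/w1.png

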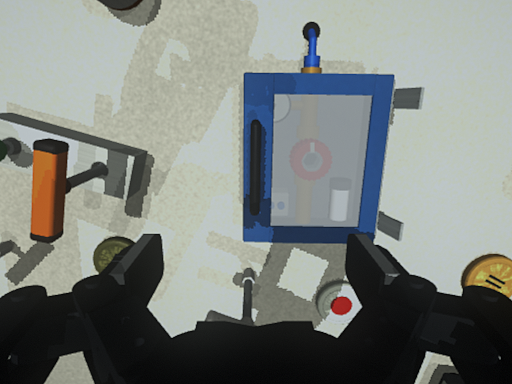

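The wrist view shows the cover with corners near (244,73), (394,75), (375,242) and (244,241). The black handle bar is at (257,167), the knob at (311,159), and the key's orange bar at (48,190).

```bash
cat > m.py <<'E'
from h import *
import pickle
im=np.load("w1.npy"); c=pickle.load(open("w1.pkl","rb")); hsv=cv2.cvtColor(im,cv2.COLOR_RGB2HSV)
def big(m,roi):
    x0,y0,x1,y1=roi; k=np.zeros_like(m); k[y0:y1,x0:x1]=m[y0:y1,x0:x1]
    return max(cv2.findContours(k,cv2.RETR_EXTERNAL,cv2.CHAIN_APPROX_NONE)[0],key=cv2.contourArea)
def rect(ct,z):
    w=np.array([onz("wrist",*p[0],z,c)[:2] for p in ct])*1000
    r=cv2.minAreaRect(w.astype(np.float32)); return r
b=rect(big(cv2.inRange(hsv,(100,120,30),(130,255,255)),(225,72,410,250)),.083); print("cover",b)
h=rect(big(cv2.inRange(hsv,(0,0,0),(180,255,40)),(247,110,268,225)),.118); print("bar",h)
k=rect(big(cv2.inRange(hsv,(5,130,60),(20,255,255)),(20,130,80,245)),.16); print("key",k)
E
python3 m.py
python3 - <<'E'
from h import *
import pickle;c=pickle.load(open("w1.pkl","rb"))
for n,(u,v),z in [("c",(244,73),.083),("c",(394,75),.083),("c",(375,242),.083),("c",(244,241),.083),("knob",(311,159),.064),("bar0",(258,120),.118),("bar1",(255,214),.118),("k",(34,141),.16),("k",(67,141),.16),("k",(62,236),.16),("k",(30,236),.16)]: print(n,onz("wrist",u,v,z,c).round(4))
E
```

```text
cover ((572.816162109375, -69.86540222167969), (198.72201538085938, 161.4278564453125), 11.93708610534668)
bar ((559.5366821289062, -3.0585994720458984), (100.7905502319336, 9.888813972473145), 11.672035217285156)
key ((502.50103759765625, 182.491455078125), (29.323392868041992, 86.389892578125), 89.89533996582031)
c [0.6528 0.0295 0.083 ]
c [ 0.6857 -0.1289  0.083 ]
c [ 0.4937 -0.1714  0.083 ]
c [ 0.4597 -0.0113  0.083 ]
knob [ 0.5753 -0.0699  0.064 ]
bar0 [0.6094 0.0048 0.118 ]
bar1 [ 0.5104 -0.0141  0.118 ]
k [0.5506 0.1965 0.16  ]
k [0.5569 0.1678 0.16  ]
k [0.4631 0.1673 0.16  ]
k [0.4564 0.1976 0.16  ]
```

```bash
python3 -m jog '{"linear":[[1,0,-40],[0,-1,-40],[0,0,-40],[0,0,-40],[0,0,-20],[0,0,-10],[0,0,0]],"turn":[0,0,0,0,0,0,0]}' 0.5 25
python3 -m jog '{"linear":[[0,0,0],[0,0,0],[0,0,0],[0,0,0],[0,0,0],[0,0,0]],"turn":[0,0,0,0,0,0]}' 0 25
python3 - <<'E'
import numpy as np
y=np.array([-.2045,.979]); h0=None
p=[]
for t in np.linspace(0,1.9,13):
    a=t+np.arctan2(43,150); p.append(np.r_[156*np.cos(a)*y,156*np.sin(a)])
print(np.diff(p,axis=0).round(0).astype(int).tolist(), (p[-1]-p[0]).round())
E
```

```text
t: 4.9
tcp_pos: [0.5602, -0.0036, 0.2746]
tool_rot: [0.994, 0.108, -0.0, -0.0]
force: [0.1, 0.5, 0.1]
finger_gap: 0.495
gripper_force: 0.0
t: 5.65
tcp_pos: [0.5605, -0.0031, 0.2759]
tool_rot: [0.994, 0.107, 0.001, -0.001]
force: [-0.6, 4.2, 3.5]
finger_gap: 0.118
gripper_force: 25.2
[[2, -8, 23], [2, -12, 21], [3, -15, 19], [4, -18, 17], [4, -20, 14], [5, -22, 10], [5, -23, 6], [5, -24, 3], [5, -24, -1], [5, -24, -5], [5, -23, -9], [4, -21, -12]] [  49. -234.   85.]
```

```bash
python3 -m jog '{"linear":[[1,-4,12],[1,-4,11],[1,-6,11],[1,-6,10],[1,-7,10],[2,-8,9],[2,-9,9],[2,-9,8],[2,-10,7],[2,-10,7],[2,-11,5],[3,-11,5]],"turn":[0,0,0,0,0,0,0,0,0,0,0,0]}'
python3 - <<'E'
from h import *
save(np.hstack([snapshot("side")[60:310,100:450],snapshot("top")[60:310,150:500]]),"pics/c1.png")
E
```

```text
t: 7.15
tcp_pos: [0.5801, -0.0978, 0.3814]
tool_rot: [0.994, 0.108, 0.001, -0.001]
force: [-1.5, 6.2, 7.0]
finger_gap: 0.115
gripper_force: 25.8
```

View pics/c1.png

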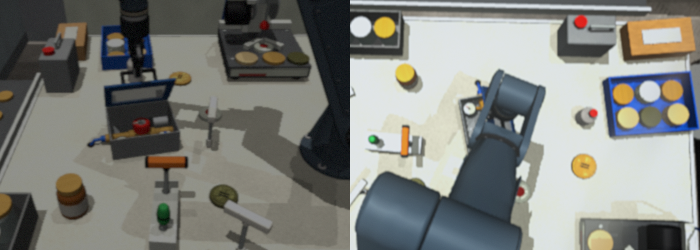

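The cover is coming up with the handle in the fingers (side crop near (140,85)) and the red knob is visible at (142,126). I'll continue along the arc.

```bash
python3 -m jog '{"linear":[[2,-11,3],[3,-12,3],[2,-12,2],[3,-12,1],[2,-12,0],[3,-12,-1],[2,-12,-2],[3,-12,-3],[2,-11,-4],[3,-12,-5],[2,-10,-6],[2,-10,-5]],"turn":[0,0,0,0,0,0,0,0,0,0,0,0]}'
python3 - <<'E'
from h import *
save(snapshot("side")[60:310,100:450],"pics/c2.png")
E
```

```text
t: 8.75
tcp_pos: [0.6092, -0.2374, 0.3605]
tool_rot: [0.994, 0.108, -0.0, -0.001]
force: [1.4, 4.2, 1.0]
finger_gap: 0.116
gripper_force: 26.9
```

View pics/c2.png

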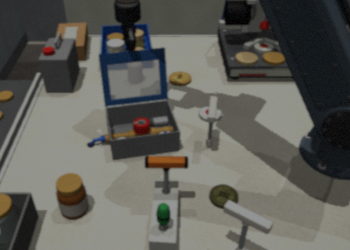

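The cover is past upright and the tool is where the arc predicts for 1.9 rad. I'll release with a small opening, then rise clear.

```bash
python3 -m jog '{"linear":[[0,0,0],[0,0,0],[0,0,0],[1,-2,12],[0,-1,20],[0,0,30],[0,0,40]],"turn":[0,0,0,0,0,0,0]}' 0.26
python3 -m jog '{"linear":[[-12,40,0],[-12,42,0],[-12,42,0],[-12,42,0],[-12,42,0],[-12,42,0],[-12,42,0],[-10,40,0],[0,0,0],[0,0,0]],"turn":[-1,-1,0,0,0,0,0,0,0,0]}' 1
python3 - <<'E'
from h import *
import pickle
save(snapshot("side")[60:310,100:450],"pics/c3.png")
c=get_calibration("wrist"); im=snapshot("wrist"); np.save("w2.npy",im); pickle.dump(c,open("w2.pkl","wb"));save(im,"pics/w2.png")
print(sense()["q"])
a=cv2.imread("pics/c3.png"); b=cv2.imread("pics/w2.png"); cv2.imwrite("pics/c4.png",np.hstack([cv2.resize(a,(287,205)),b[:205]]))
E
```

```text
t: 9.68
tcp_pos: [0.6101, -0.2399, 0.4646]
tool_rot: [0.994, 0.108, -0.001, -0.001]
force: [-0.4, 0.2, -0.6]
finger_gap: 0.26
gripper_force: 0.0
t: 10.92
tcp_pos: [0.5166, 0.0917, 0.4644]
tool_rot: [1.0, 0.021, 0.001, 0.0]
force: [-0.1, 0.7, 0.8]
finger_gap: 0.998
gripper_force: 0.0
[-3.87419316e-02  3.22219424e-01  1.60790575e+00 -3.98971286e-04
  1.21052730e+00  1.49181648e+00]
```

View pics/c4.png

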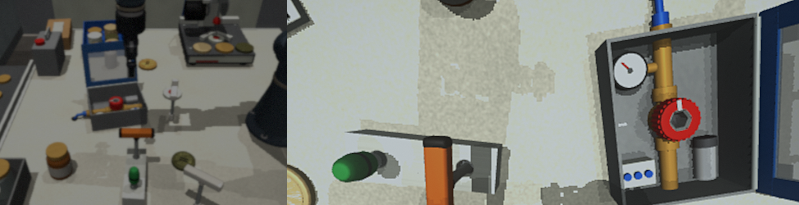

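The cover stands open. The wrist picture shows the knob at (395,120) with its white mark towards +x, and the key's orange bar at about (150,172).

Run:
```python
from h import *
import pickle
im=np.load("w2.npy"); c=pickle.load(open("w2.pkl","rb")); hsv=cv2.cvtColor(im,cv2.COLOR_RGB2HSV)
def big(m,roi):
    x0,y0,x1,y1=roi; k=np.zeros_like(m); k[y0:y1,x0:x1]=m[y0:y1,x0:x1]
    return max(cv2.findContours(k,cv2.RETR_EXTERNAL,cv2.CHAIN_APPROX_NONE)[0],key=cv2.contourArea)
def W(ct,z): return (np.array([onz("wrist",*p[0],z,c)[:2] for p in ct])*1000).astype(np.float32)
red=cv2.inRange(hsv,(0,130,60),(8,255,255))|cv2.inRange(hsv,(172,130,60),(180,255,255))
k=big(red,(360,90,425,150)); print("knob",cv2.minEnclosingCircle(W(k,.064)), cv2.fitEllipse(W(k,.064)))
gray=cv2.inRange(hsv,(0,0,0),(180,90,255)); g=big(gray,(382,110,408,134)); x,y,w,h=cv2.boundingRect(g); print("hex px",(x,y,w,h),cv2.minEnclosingCircle(W(g,.064)))
org=cv2.inRange(hsv,(5,130,60),(20,255,255)); o=big(org,(120,120,185,260)); 
print("bar px",cv2.boundingRect(o)); print("all",cv2.minAreaRect(W(o,.16)))
row=hsv[185,130:175]; print(row[:,2].tolist())
t=big(cv2.inRange(hsv,(5,130,185),(20,255,255)),(120,120,185,260)); print("top",cv2.minAreaRect(W(t,.16)))
e=im[125:260,110:190]; g2=big(red,(360,90,425,150))
cv2.imwrite("pics/z.png",cv2.cvtColor(np.hstack([cv2.resize(im[125:265,110:190],(320,560),interpolation=0),cv2.resize(im[85:155,360:430],(480,480),interpolation=0).copy() if 0 else np.vstack([cv2.resize(im[85:155,360:430],(480,480),interpolation=0),np.zeros((80,480,3),np.uint8)])]),cv2.COLOR_RGB2BGR))
```

```text
knob ((573.1422119140625, -65.57273864746094), 28.844711303710938) ((573.3814086914062, -68.0136947631836), (47.856163024902344, 53.38759994506836), 165.5563201904297)
hex px (383, 110, 21, 21) ((572.8583374023438, -71.22073364257812), 12.482362747192383)
bar px (137, 147, 28, 87)
all ((501.3907775878906, 185.7776336669922), (23.950794219970703, 83.78699493408203), 89.65933227539062)
[188, 191, 193, 194, 195, 193, 195, 202, 178, 171, 181, 184, 183, 183, 184, 183, 184, 183, 183, 182, 183, 183, 184, 183, 184, 182, 185, 177, 156, 141, 112, 71, 57, 60, 61, 55, 30, 90, 164, 180, 175, 175, 175, 175, 175]
top ((541.4742431640625, 188.12835693359375), (16.01591682434082, 2.2527620792388916), 85.11078643798828)
```

View pics/z.png

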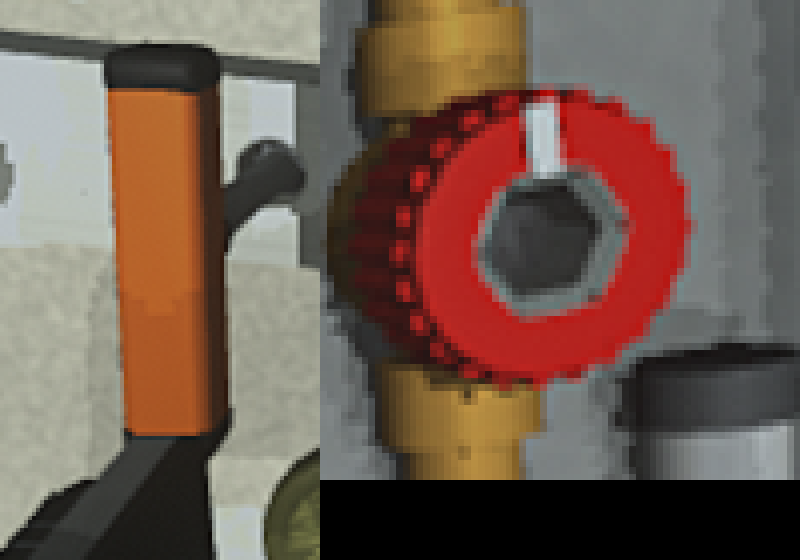

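```bash
python3 -m jog '{"linear":[[-8,47,0],[-7,48,0],[0,0,-40],[0,0,-40],[0,0,-40],[0,0,-25],[0,0,-15],[0,0,0],[0,0,0]],"turn":[-0.5,0,0,0,0,0,0,0,0]}' 0.7 60
python3 -m jog '{"linear":[[0,0,0],[0,0,0],[0,0,0],[0,0,0],[0,0,0],[0,0,0]],"turn":[0,0,0,0,0,0]}' 0 60
python3 -m jog '{"linear":[[0,0,10],[0,0,20],[0,0,30],[0,0,30],[0,0,30],[0,0,20],[0,0,0]],"turn":[0,0,0,0,0,0,0]}'
python3 - <<'E'
from h import *
save(snapshot("side")[60:310,100:450],"pics/c5.png"); s=sense(); print(s["tcp_pos"],s["q"])
E
```

```text
t: 12.15
tcp_pos: [0.502, 0.1867, 0.3046]
tool_rot: [1.0, -0.001, 0.001, -0.0]
force: [-0.5, 0.3, -0.1]
finger_gap: 0.7
gripper_force: 0.0
t: 12.9
tcp_pos: [0.5017, 0.1872, 0.3046]
tool_rot: [1.0, -0.001, 0.001, -0.0]
force: [-0.2, 1.3, 5.5]
finger_gap: 0.246
gripper_force: 58.9
t: 13.78
tcp_pos: [0.5013, 0.1869, 0.4451]
tool_rot: [1.0, -0.001, 0.002, -0.0]
force: [-0.1, 0.2, -2.9]
finger_gap: 0.245
gripper_force: 59.2
[0.50095638 0.18682114 0.44375521] [ 1.47876712e-01  3.59135368e-01  1.61166980e+00 -2.45544181e-04
  1.17071536e+00  1.72076771e+00]
```

View pics/c5.png

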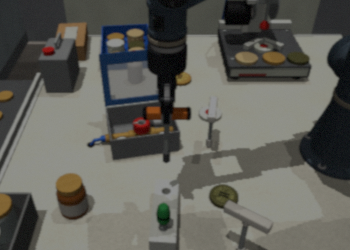

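The key hangs upright in the fingers. In the side crop its shank runs from about (167,90) down to the tip near (166,160). I'll measure the tip against the tool axis.

```bash
cat > tip.py <<'E'
from h import *
s=sense(); T=np.array(s["tcp_pos"]); im=snapshot("side"); g=cv2.cvtColor(im,cv2.COLOR_RGB2GRAY)
def onplane(u,v,y):
    o,d=ray("side",u,v); return o+d*(y-o[1])/d[1]
for dz in (-.19,-.22,-.245,-.26,-.27,-.28,-.29):
    u,v=px("side",T+[0,0,dz]); r=g[int(round(v)),int(u)-14:int(u)+15].astype(int); m=np.flatnonzero(r<r.max()-45) 
    print(dz,round(u,1),round(v,1),r.tolist())
E
python3 tip.py
python3 - <<'E'
from h import *
T=sense()["tcp_pos"]; print(px("side",T+np.array([.01,0,-.294])),px("side",T+np.array([0,0,-.294])),px("wrist",T+np.array([0,0,-.294])))
E
```

```text
-0.19 266.3 185.8 [39, 44, 46, 51, 50, 48, 48, 51, 51, 52, 57, 58, 53, 46, 44, 43, 45, 50, 62, 66, 59, 42, 36, 41, 62, 92, 120, 139, 143]
-0.22 266.1 196.4 [51, 49, 45, 47, 45, 43, 42, 43, 43, 42, 40, 41, 44, 47, 43, 44, 42, 42, 42, 40, 41, 42, 47, 42, 45, 43, 47, 74, 112]
-0.245 266.0 204.9 [44, 42, 44, 43, 43, 45, 43, 45, 43, 43, 39, 45, 48, 54, 55, 53, 48, 42, 37, 40, 43, 45, 45, 43, 43, 44, 45, 58, 73]
-0.26 266.0 209.8 [42, 41, 45, 41, 43, 44, 42, 46, 42, 41, 45, 47, 43, 52, 56, 58, 56, 49, 42, 42, 44, 45, 47, 50, 55, 55, 59, 78, 107]
-0.27 266.0 213.1 [44, 43, 44, 51, 58, 60, 64, 70, 70, 71, 79, 80, 71, 56, 54, 56, 54, 50, 58, 80, 106, 120, 124, 127, 132, 134, 138, 138, 138]
-0.28 265.9 216.2 [122, 123, 127, 130, 134, 134, 133, 134, 136, 137, 135, 125, 96, 54, 26, 30, 28, 22, 46, 93, 126, 141, 144, 143, 143, 143, 143, 144, 145]
-0.29 265.9 219.4 [142, 142, 144, 143, 144, 144, 144, 144, 144, 144, 142, 130, 99, 54, 32, 27, 27, 23, 56, 106, 136, 146, 144, 143, 143, 145, 144, 145, 143]
(np.float64(261.67634962763054), np.float64(220.85884284171078)) (np.float64(265.9578499838574), np.float64(220.860542773861)) (np.float64(254.01434663954126), np.float64(181.60324811538752))
```

```bash
python3 -m jog '{"linear":[[10,-37,0],[10,-37,0],[11,-37,0],[11,-37,0],[11,-37,0],[11,-37,0],[10,-36,-20],[0,0,-20],[0,0,-20],[0,0,0],[0,0,0]],"turn":[0.5,0.5,0.5,0.4,0.5,0,0,0,0,0,0]}'
python3 - <<'E'
from h import *
import pickle
s=sense(); c=get_calibration("wrist"); w=snapshot("wrist"); a=snapshot("side"); np.save("w3.npy",w); np.save("s3.npy",a); pickle.dump(c,open("w3.pkl","wb"))
T=np.array(s["tcp_pos"]); print(T,s["tool_rot"],s["t"],s["q"][5])
print("side tip",px("side",T-[0,0,.294]),"recess",px("side",[.573,-.0713,.064]))
print("wrist tip",px("wrist",T-[0,0,.294],c),"recess",px("wrist",[.573,-.0713,.064],c))
u,v=map(int,px("wrist",[.573,-.0713,.08],c)); u2,v2=map(int,px("side",[.573,-.0713,.08]))
A=cv2.resize(w[max(v-50,0):v+50,u-50:u+50],(400,400),interpolation=0);B=cv2.resize(a[v2-40:v2+40,u2-40:u2+40],(400,400),interpolation=0)
print(u,v,u2,v2,A.shape); save(np.hstack([A,B]),"pics/ins.png")
E
```

```text
t: 15.25
tcp_pos: [0.5754, -0.071, 0.3835]
tool_rot: [0.995, 0.104, -0.0, -0.0]
force: [0.1, -0.6, -2.7]
finger_gap: 0.243
gripper_force: 59.5
[ 0.57543825 -0.07102347  0.38345076] [ 9.94618688e-01  1.03602767e-01 -3.43066974e-04 -1.22064022e-04] 15.25 1.0478238013779761
side tip (np.float64(239.56084450980222), np.float64(174.67975992436973)) recess (np.float64(240.6839268697508), np.float64(181.42065819935678))
wrist tip (np.float64(254.11772174746318), np.float64(182.01758571583673)) recess (np.float64(253.87628974165403), np.float64(177.95205517392048))
253 182 240 177 (400, 400, 3)
```

View pics/ins.png

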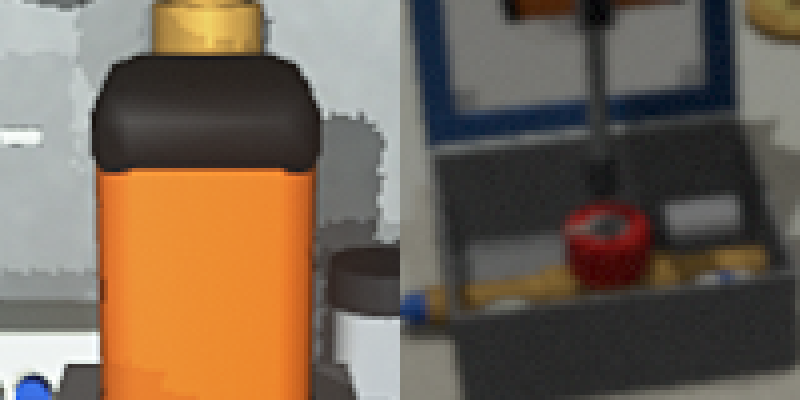

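The side crop shows the bit about 10 mm above the red knob and roughly 1 px left of the recess centre (the key at +x of it). I'll refine that numerically.

Run:
```python
from h import *
a=np.load("s3.npy"); hsv=cv2.cvtColor(a,cv2.COLOR_RGB2HSV); T=np.array([.5754,-.071,.3835])
red=cv2.inRange(hsv,(0,130,60),(8,255,255))|cv2.inRange(hsv,(170,130,60),(180,255,255))
k=np.zeros_like(red);k[170:200,225:260]=red[170:200,225:260]
ys,xs=np.nonzero(k)
for v in range(ys.min(),ys.max()+1):
    r=xs[ys==v]; print(v,r.min() if len(r) else 0,r.max() if len(r) else 0,end=" | ")
print("\nknob pred edges",[np.round(px("side",[.573+dx,-.0713,z]),1).tolist() for z in (.034,.064) for dx in(-.024,0,.024)])
g=cv2.cvtColor(a,cv2.COLOR_RGB2GRAY)
for v in range(150,178,2):
    # height on key plane
    o,d=ray("side",240,v); z=(o+d*((-.071-o[1])/d[1]))[2]
    print(v,round(z,3),np.round(px("side",[T[0],T[1],z]),1),g[v,232:248].tolist())
```

```text
177 240 241 | 178 236 246 | 179 235 248 | 180 234 248 | 181 233 249 | 182 246 249 | 183 245 249 | 184 234 249 | 185 234 249 | 186 234 249 | 187 234 249 | 188 234 249 | 189 234 245 | 190 234 246 | 191 235 245 | 192 236 244 | 193 236 243 | 194 239 241 | 
knob pred edges [[248.9, 189.2], [241.0, 189.2], [233.1, 189.2], [248.7, 181.4], [240.7, 181.4], [232.7, 181.4]]
150 0.176 [238.5 150. ] [116, 118, 116, 114, 101, 73, 54, 44, 58, 89, 110, 118, 117, 116, 118, 116]
152 0.169 [238.6 152. ] [116, 117, 118, 116, 107, 86, 62, 48, 58, 87, 111, 117, 119, 117, 116, 118]
154 0.163 [238.6 154. ] [117, 117, 116, 117, 107, 87, 61, 47, 57, 87, 109, 113, 112, 111, 108, 110]
156 0.156 [238.7 156. ] [108, 103, 100, 94, 89, 79, 62, 52, 49, 56, 69, 65, 59, 51, 46, 40]
158 0.149 [238.8 158. ] [48, 45, 43, 40, 40, 48, 55, 53, 47, 39, 34, 34, 24, 27, 23, 22]
160 0.142 [238.9 160. ] [37, 37, 30, 32, 36, 51, 57, 59, 48, 42, 38, 35, 30, 29, 30, 27]
162 0.135 [239. 162.] [56, 65, 68, 72, 71, 65, 56, 54, 54, 65, 85, 97, 86, 66, 58, 56]
164 0.128 [239.1 164. ] [87, 92, 90, 86, 79, 71, 59, 55, 51, 49, 48, 53, 46, 38, 38, 37]
166 0.121 [239.2 166. ] [43, 45, 44, 41, 45, 49, 52, 56, 49, 45, 39, 42, 42, 40, 35, 38]
168 0.114 [239.3 168. ] [43, 42, 42, 41, 42, 44, 46, 46, 46, 38, 35, 40, 41, 40, 37, 37]
170 0.107 [239.4 170. ] [40, 42, 39, 41, 35, 34, 27, 30, 28, 21, 30, 33, 43, 40, 39, 37]
172 0.099 [239.5 172. ] [43, 41, 43, 41, 35, 34, 22, 27, 25, 22, 24, 33, 39, 41, 39, 33]
174 0.092 [239.5 174. ] [41, 39, 39, 42, 39, 34, 29, 28, 26, 23, 25, 32, 35, 45, 40, 40]
176 0.085 [239.6 176. ] [43, 41, 40, 43, 43, 40, 35, 34, 30, 32, 38, 40, 43, 44, 41, 39]
```

```bash
python3 -m jog '{"linear":[[-2.5,0,0],[0,0,-10],[0,0,-10],[0,0,-5],[0,0,-4],[0,0,-4],[0,0,0]],"turn":[0,0,0,0,0,0,0]}' ; python3 -m jog '{"linear":[[0,0,-4],[0,0,-3],[0,0,0]],"turn":[0,0,0]}'
```

```text
t: 16.23
tcp_pos: [0.573, -0.0712, 0.3505]
tool_rot: [0.995, 0.103, 0.0, 0.0]
force: [0.5, 0.6, -2.0]
finger_gap: 0.252
gripper_force: 59.6
t: 16.6
tcp_pos: [0.5732, -0.0714, 0.3436]
tool_rot: [0.995, 0.104, 0.001, 0.001]
force: [1.0, -1.5, -3.6]
finger_gap: 0.247
gripper_force: 59.4
```

```bash
python3 -m jog '{"linear":[[0,0,-4],[0,0,-4],[0,0,-2],[0,0,0]],"turn":[0,0,0,0]}' ; python3 -m jog '{"linear":[[0,0,-1],[0,0,-1],[0,0,0]],"turn":[0,0,0]}'
```

```text
t: 17.1
tcp_pos: [0.5731, -0.0713, 0.3337]
tool_rot: [0.995, 0.104, 0.0, 0.0]
force: [1.6, -2.5, -2.7]
finger_gap: 0.246
gripper_force: 59.6
t: 17.48
tcp_pos: [0.5733, -0.0712, 0.3336]
tool_rot: [0.995, 0.104, 0.001, 0.001]
force: [0.7, -1.4, 8.5]
finger_gap: 0.25
gripper_force: 61.1
```

The key is home: floor contact shows 8.5 N at the expected height. Now for the turn.

```bash
python3 -m jog '{"linear":[[0,0,1],[0,0,0],[0,0,0],[0,0,0],[0,0,0],[0,0,0],[0,0,0],[0,0,0],[0,0,0],[0,0,0],[0,0,0],[0,0,0]],"turn":[0,1,1,1,1,1,1,1,1,1,1,1]}' ; python3 -m jog '{"linear":[[0,0,0],[0,0,0],[0,0,0],[0,0,0],[0,0,0],[0,0,0],[0,0,0],[0,0,0]],"turn":[1,1,1,1,1,0.7,0,0]}'; python3 -c "
from station import *;s=sense();print(s['ft_torque'],s['q'])"
```

```text
t: 18.98
tcp_pos: [0.5731, -0.0708, 0.3336]
tool_rot: [0.834, 0.552, 0.001, 0.0]
force: [0.2, -1.2, 5.2]
finger_gap: 0.245
gripper_force: 60.6
t: 19.98
tcp_pos: [0.5729, -0.0706, 0.3336]
tool_rot: [0.673, 0.739, 0.001, -0.0]
force: [0.6, 0.5, 5.8]
finger_gap: 0.247
gripper_force: 60.7
[ 0.00446067 -0.15109622  0.07352607] [-0.31642929  0.55465583  1.62297273  0.00188967  0.96372279 -0.41077071]
```

```bash
python3 -m jog '{"linear":[[0,0,0],[0,0,0],[0,0,0]],"turn":[0.8,0.4,0]}'; python3 -c "
from station import *;s=sense();print(s['ft_torque'])"
```

```text
t: 20.35
tcp_pos: [0.5728, -0.0705, 0.3336]
tool_rot: [0.634, 0.774, 0.001, -0.0]
force: [0.8, -0.7, 6.4]
finger_gap: 0.249
gripper_force: 60.8
[ 0.044246   -0.08854683 -0.02110692]
```

```bash
python3 -m jog '{"linear":[[0,0,0],[0,0,0],[0,0,0]],"turn":[0.6,0,0]}'; python3 -c "
from station import *;s=sense();print(s['ft_torque'])"; python3 -m jog '{"linear":[[0,0,0],[0,0,0],[0,0,0]],"turn":[0.6,0,0]}'
python3 - <<'E'
from h import *
s=sense();print(s['ft_torque'],s["tool_rot"])
a=snapshot("side")
save(cv2.resize(a[135:205,200:285],(680,560),interpolation=cv2.INTER_CUBIC),"pics/t.png")
E
```

```text
t: 20.72
tcp_pos: [0.5728, -0.0706, 0.3336]
tool_rot: [0.614, 0.79, 0.001, -0.0]
force: [0.6, -0.3, 5.6]
finger_gap: 0.249
gripper_force: 60.8
[-0.07076059 -0.09629626 -0.20916264]
t: 21.1
tcp_pos: [0.5728, -0.0706, 0.3336]
tool_rot: [0.593, 0.805, 0.001, -0.0]
force: [-0.6, -0.9, 7.1]
finger_gap: 0.247
gripper_force: 60.9
[-0.05847286 -0.07026517 -0.29744531] [ 5.93048406e-01  8.05166181e-01  8.92209990e-04 -4.61752160e-04]
```

View pics/t.png

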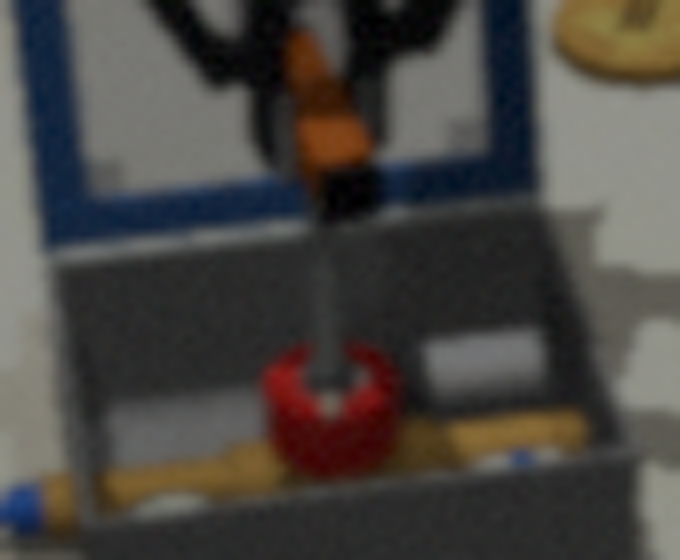

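The knob's white mark now faces +y (at (330,402) in the crop), and the reaction torque has risen to 0.3 N m, so it is at its end stop. I'll ease the twist, open and rise.

```bash
python3 -m jog '{"linear":[[0,0,0],[0,0,0],[0,0,0]],"turn":[-0.6,-0.4,0]}'; python3 -m jog '{"linear":[[0,0,0],[0,0,0],[0,0,0],[0,0,0],[0,0,0],[0,0,15],[0,0,30],[0,0,40],[0,0,40],[0,0,0],[0,0,0]],"turn":[0,0,0,0,0,0,0,0,0,0,0]}' 0.8
python3 - <<'E'
from h import *
a=snapshot("side")
save(cv2.resize(a[100:205,200:305],(600,600),interpolation=cv2.INTER_CUBIC),"pics/f.png")
E
```

```text
t: 21.52
tcp_pos: [0.5728, -0.0705, 0.3336]
tool_rot: [0.627, 0.779, 0.001, -0.0]
force: [-0.2, -0.7, 6.1]
finger_gap: 0.251
gripper_force: 60.8
t: 22.9
tcp_pos: [0.5724, -0.0709, 0.458]
tool_rot: [0.627, 0.779, -0.0, -0.0]
force: [-0.7, 0.8, -0.2]
finger_gap: 0.798
gripper_force: 0.0
```

View pics/f.png

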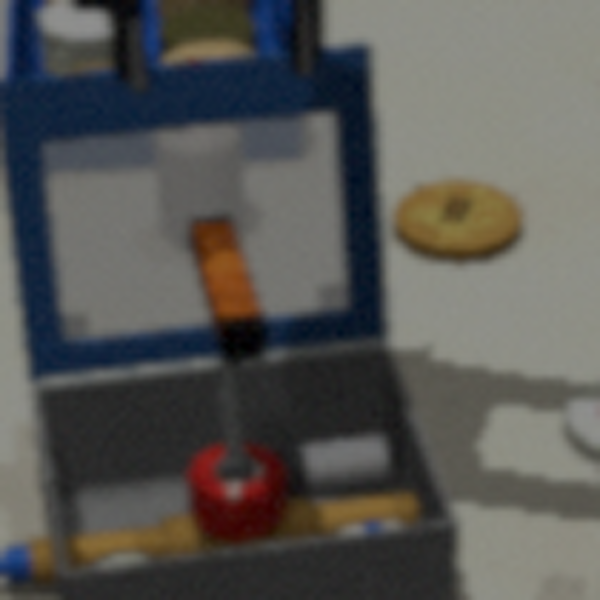

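The key stands free in the knob (shank at (232,410)), the white mark still faces front (235,490), the cover is open, and the fingers are clear above.

```bash
python3 -c "
from station import *;print(sign_off())"
```

```text
the job is handed in; nothing more can be done
None
```

The job is handed in at about 23 s: the cover is open on its stops, the knob is turned anticlockwise to its end stop, and the key stands released in the knob; no verdict came back from the sign-off.

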